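# Lock the sanding drum's set nut with its jam nut

## Task

The lower nut on the upright sanding drum is already set and must stay as it is set. Slide the wide-mouthed flat spanner fully onto the lower nut, with its tail between the two steel pins so that the pins hold it, let go of it, and then tighten the upper (jam) nut clockwise, seen from above, until it turns no further and is firmly tight, to about 0.8 newton metres. Work gently, do not overtighten or ram the spanner home, leave the spanner in place on the nut, and leave the other things on the bench alone.

Things in the scene. Friction and masses are not known exactly. Their poses are not given: they have to be found in the camera images.
- stand_top (a point): Service stand fixed to the bench: plywood base 300 x 130 x 20 mm (245 mm to -x, 55 mm to +x of the drum axis) with an upright sanding drum 74 mm across. This point: on the drum axis, on the flat 72 mm metal disc capping the drum, 70 mm above the bench; the spanner slides on that disc. x axis: from the pin block towards the drum, the way the spanner slides on; z up.
- pin_block: Wooden block 50 (x) x 70 (y) x 50 mm on the stand's base, 172 mm to the -x side of the drum axis; origin: centre of its underside; its top (50 mm up) is level with the drum's disc. Two steel pins, 10 mm diameter, stand 22 mm up from the top at y = +18 and -18 mm: a 26 mm gap for the spanner's 18 mm tail. Same axes as the stand.
- lower_mid (a point): Centre of the lower nut (7 mm above the disc): a steel hexagon 36 mm across flats, 14 mm high, flat on the disc; at the start two flats are parallel to the stand's x axis, to within 0.07 rad. It turns on its stud at 0.12 N m, more easily than the jam nut turns on it, so unless held it goes round with the jam nut. Same axes as its corner point.
- lower_corner (a point): One corner of the lower nut at its top face: 20.8 mm out from the drum axis, 14 mm above the disc. At the start it points to the stand's +x, to within 0.07 rad. x axis: outwards through the corner.
- jam_top (a point): Centre of the top face of the jam nut, 118 mm above the bench. The jam nut is a dark steel hexagon, 30 mm across flats and 34 mm high, on top of the lower nut; the stud stands 8 mm out of it (look only). x axis: through a corner, so flats face y and every 60 degrees from it. z up.
- jam_nut (a joint): Turn of the jam nut relative to the lower nut, rad, growing as it is tightened (clockwise from above). It starts between 0.1 and 0.45; moving it takes about 0.3 N m (little of it felt when standing still), until it reaches its stop at 1.0, where the torque climbs steeply. 0.8 N m is well tight; much over 1 N m is too much. The lower nut first gives some 0.05 to 0.25 rad as the spanner takes up its play.
- wide_spanner_grip (a point): Wide-mouthed flat steel holding spanner, loose on the bench, 0.32 kg. This point: centre of its upright grip lug, 25 mm above the spanner's underside; the lug is 26 mm along x, 20 mm along y, from 10 to 40 mm above the underside. x axis: towards the mouth; z up. Mouth centre 80 mm ahead (+x), tail end 122 mm behind. The rest is 10 mm thick; 66 mm wide over the jaws.
- wide_spanner_mouth (a point): Centre of the wide spanner's open mouth, 5 mm above its underside: parallel jaws 38 mm apart, with flared tips that end about 24 mm ahead of this point; the closed end of the mouth lies 22 mm behind it. With the spanner fully on, this point is on the drum axis to within some 2 mm. Same axes as the grip.
- wide_spanner_tail (a point): Point on the wide spanner's tail, 172 mm behind the mouth centre, 5 mm above the underside, tail 18 mm wide, ending 30 mm further back. It lies between the pins when the spanner is fully on.
- narrow_spanner_grip (a point): The same point on the other loose spanner, of the same make but with a mouth only 28 mm wide (50 mm over the jaws): too small for the lower nut. Leave it alone.
- sleeve: Loose brown abrasive sleeve standing upright, 52 mm across, 110 mm high; origin at the centre of its underside. Leave it alone.
- insert_ring: Loose black ring plate lying flat, 110 mm across, 8 mm thick; origin at the centre of its underside. Leave it alone.
Not all that is in view belongs to the job. What is shaped like the part that bears wide_spanner_grip but black is not meant.

How it is judged:
On the way, in this order (a step that is already met when the one before it is completed fails the run):
1. the wide spanner is fully on the lower nut, flat on the disc, with its tail between the pins and let go, the jam nut not yet tight (horizontal distance between wide_spanner_mouth and stand_top below 0.005 m and z of wide_spanner_mouth in the frame of stand_top below 0.009 m and y of wide_spanner_tail in the frame of pin_block between -0.007 and 0.007 m and contact force between the fingers and wide_spanner below 0.3 N and value of joint jam_nut below 0.8 rad), for 0.2 s.
2. the jam nut is at its stop and firmly tight, at about 0.5 N m or more, so that the spanner bears on the pin block with over 3 N (value of joint jam_nut above 0.95 rad and contact force between wide_spanner and pin_block above 3 N), for 0.2 s.
At the end, for the whole second after the job is handed in: The jam nut is tight (turned to 0.95 rad or more, at its stop), the lower nut's corner is within 7 mm (about 19 degrees of turn) of where it was at the start, and the wide spanner lies at rest flat on the disc with its mouth centre within 6 mm of the drum axis and its tail between the pins, let go (value of joint jam_nut above 0.95 rad and distance of lower_corner from where it was at the start of the episode below 0.007 m and horizontal distance between wide_spanner_mouth and stand_top below 0.006 m and z of wide_spanner_mouth in the frame of stand_top below 0.009 m and y of wide_spanner_tail in the frame of pin_block between -0.008 and 0.008 m and linear speed of wide_spanner below 0.02 m/s); the robot touches nothing.
It fails at once if the lower nut turned out of its setting: its corner moved over 8 mm (distance of lower_corner from where it was at the start of the episode above 0.008 m).
It fails at once if the spanner rammed onto the lower nut: over 30 N between the spanner and the nut while the gripper holds the spanner (contact force between the fingers and wide_spanner above 0.3 N and contact force between wide_spanner and lower_nut above 30 N).
It fails at once if overtightened, well over 1 N m: the spanner presses the pin block with over 8 N while the fingers turn the jam nut (contact force between the fingers and lower_nut above 0.3 N and contact force between wide_spanner and pin_block above 8 N).
It fails at once if the narrow spanner, the sleeve or the ring moved over 30 mm (distance of any of narrow_spanner_grip, sleeve, insert_ring from where it was at the start of the episode above 0.03 m).
It also fails if it takes over 72 s, if anything falls off the work surface, if the arm or the gripper's body presses on something with over 40 N, if the wrist force passes 120 N, or if a joint passes its speed limit or range.

## Robot

A 6-joint arm with a two-finger parallel gripper is mounted at the origin on the work surface. World frame = base frame: x ahead of the robot, y to its left, z up, the work surface at z = 0. Lengths are in m, angles in rad, forces in N, time in s.
With the tool pointing down it reaches from about 0.275 to 0.775 m from the base axis. Payload 14.6 kg.
Tool frame: the origin (TCP) lies at the very end of the fingers, on their centre line; the grasp point (between the pads) lies 19 mm behind it; z points along the fingers, y is the direction in which the jaws open and shut (so a half turn about z gives the same grasp; the last joint's range is limited). The gripper opens to 85 mm and grips with 20 to 120 N. Pads are 22 mm wide; open, the fingers measure 114 mm over their backs; the gripper's body (76 mm by 85 mm) begins 54 mm behind the grasp point. The pads swing forward as they close: fully open they stand 13 mm farther back than shut.
Start: joints at [-1.263, 0.263, -0.048, 1.259, 0, 1.415], TCP at [0.234, -0.47, 0.231] pointing down, gripper open.
Joint ranges: [-2.65, 2.65], [-0.89, 1.7], [-1.18, 1.37], [-2.13, 2.11], [-1.35, 1.29], [-3.14, 3.14]. Speed limits (rad/s): [1.89, 1.89, 2.57, 2.79, 3.14, 3.14].

## Interface

Orientations are given as [roll, pitch, yaw] about the fixed x, y, z axes, in that order (R = Rz(yaw) Ry(pitch) Rx(roll)).
In Python, from cell import robot gives the robot as it stands.
- The arm moves only by the shell command python3 -m jog 'ROWS' [FORCE]. ROWS is JSON, a list of rows, each an object with "fingers": the closure, from -1 (fully open) to 1 (shut), so that 0 is half open; "linear": the shift along the world's x, y, z in mm, a list of three; "spin": the turn about the world's z in rad. In form: [{"fingers": fingers, "linear": [x, y, z], "spin": spin}, ...]. A call has 1 to 12 rows; each row is the pose to reach, as a shift and turn from the pose commanded when the call began; what a row does not reach only later rows make up. A row lasts 1/12 s, in which the tool goes at most 41.7 mm and 7.16 degrees, less where a joint would pass 70% of its speed; a pose out of reach is approached as far as the arm can. A call with a gripper value outside its range is refused whole. The fingers move at their own pace and stop on an object; FORCE is the grip in N (left out, the last holds). Time passes only in rows, so rows that repeat a pose let the fingers close. It gives the time, the measured TCP pose, the force and the opening at its end, in the units of the state.
- robot.sense(): the state, without advancing time (a new reading comes with each control period).
- robot.read_camera(name): name is "scene" or "top"; returns the picture (480x640x3 uint8, red, green, blue); there is no depth.
- robot.camera_model(name): a dict with "mtx" (3x3 intrinsics, pixels), "origin" and "orientation" of the camera in the world. Camera axes: x right, y down, z forward; pixel columns grow to the right and rows downward; lengths in m; the calibration is good to about 2 mm. A picture is of the moment at which its call begins. camera_model takes no time and is no camera call.
- robot.finish_job(): hands the job in, once; it reports no verdict.
The state is a dict: "clock": time; "joints": joint angles; "qd": joint speeds; "effort": joint torques, N m; "eef_pos": TCP position; "orientation": TCP orientation; "force": force on the tool from outside, world axes, zero at the start; "wrist_torque": the same for the moment, N m; "finger_gap": finger opening in m.
Only numpy, scipy, OpenCV 4.12 (cv2) and the standard library are available. Lean on these libraries where they do the work, as an engineer would, in place of code of your own. Each camera call takes 0.05 s, during which the arm holds its last target. There are 200 camera calls.

## Working session

There is one attempt and no reset: what is moved stays moved. The work goes in short steps, Python scripts to look and compute and a shell command to move; the robot and the scene stay as the last step left them, time stands still between calls to the robot, and variables do not carry over. Pictures are saved under pics/ and viewed, about 8 in all and at most 12, crops included, and the job is handed in when it is done.

```bash
mkdir -p pics; ls; python3 - <<'E'
from cell import robot
import cv2, numpy as np
print(robot.sense())
for n in ("scene","top"):
    im=robot.read_camera(n); cv2.imwrite(f"pics/{n}0.png",im[:,:,::-1]); m=robot.camera_model(n); print(n,m)
E
```

```text
pics
{'clock': 0.0, 'joints': array([-1.26333551e+00,  2.63527378e-01, -4.89102933e-02,  1.25941868e+00,
        1.15503538e-05,  1.41547023e+00]), 'qd': array([-0.00023655,  0.00120134, -0.00072428,  0.0007032 ,  0.00213339,
       -0.00199738]), 'effort': array([ 3.82214757e-04, -6.37608647e+01,  3.84564078e+01,  1.36843493e-02,
       -1.06759014e-04,  9.33221713e-07]), 'eef_pos': array([ 0.23428648, -0.46952345,  0.23083257]), 'orientation': array([-3.14054718e+00, -1.75399035e-04,  4.62786820e-01]), 'force': array([ 0.05360376, -0.71624033,  0.26498612]), 'wrist_torque': array([ 0.03315218, -0.04372744,  0.01815071]), 'finger_gap': 0.0852549321496994}
scene {'mtx': array([[574.23099349,   0.        , 324.34008596],
       [  0.        , 574.23099349, 232.54603336],
       [  0.        ,   0.        ,   1.        ]]), 'origin': array([1.73679144, 0.07675667, 1.06433513]), 'orientation': array([-2.23948823, -0.01668253,  1.49375929])}
top {'mtx': array([[549.87897788,   0.        , 321.43033113],
       [  0.        , 549.87897788, 240.71527812],
       [  0.        ,   0.        ,   1.        ]]), 'origin': array([0.40189774, 0.18301791, 1.54192758]), 'orientation': array([-3.06872215, -0.00315413, -1.57337383])}
```

View pics/top0.png

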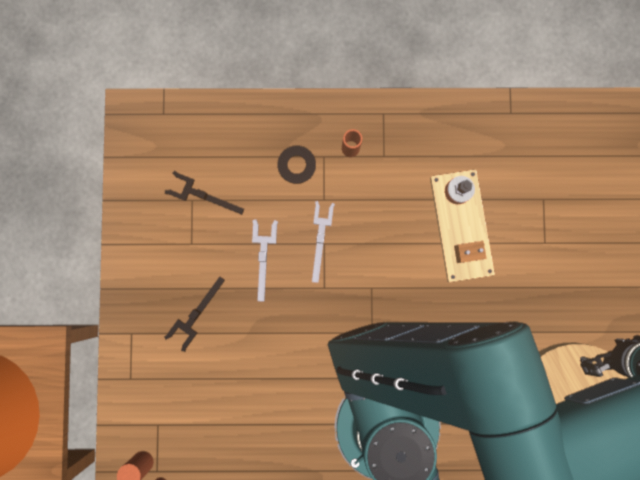

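View pics/scene0.png

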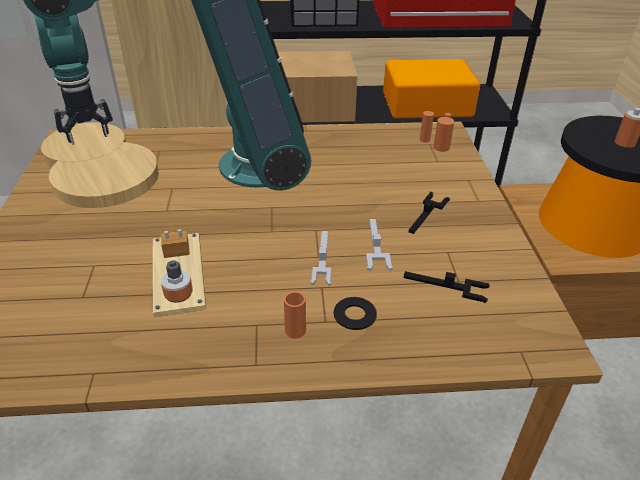

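The top view shows two silver spanners: (264,250), about 25 px over the jaws, and (321,240), about 19 px. There are two black look-alikes at (200,195) and (197,315). The stand is at (463,228), with the drum at (463,188) and the pin block at (471,251). By the description I want the wider silver one at (264,250), to be checked in a crop.

```bash
cat > h.py <<'E'
import numpy as np, cv2
from scipy.spatial.transform import Rotation as R
from cell import robot
def cam(n):
    m=robot.camera_model(n); return m["mtx"],m["origin"],R.from_euler("xyz",m["orientation"]).as_matrix()
def ray(n,uv,z):
    K,o,Rm=cam(n); uv=np.atleast_2d(np.asarray(uv,float))
    d=(Rm@np.linalg.inv(K)@np.c_[uv,np.ones(len(uv))].T).T
    return o+d*((z-o[2])/d[:,2])[:,None]
def proj(n,P):
    K,o,Rm=cam(n); p=(K@Rm.T@(np.atleast_2d(P)-o).T).T; return p[:,:2]/p[:,2:]
def shot(n,f=None):
    im=np.ascontiguousarray(robot.read_camera(n)[:,:,::-1])
    if f: cv2.imwrite("pics/"+f,im)
    return im
E
python3 - <<'E'
from h import *
im=cv2.imread("pics/top0.png"); hsv=cv2.cvtColor(im,cv2.COLOR_BGR2HSV).astype(int)
a=cv2.resize(im[190:310,225:345],None,fx=5,fy=5,interpolation=cv2.INTER_CUBIC)
cv2.imwrite("pics/c1.png",a)
b=cv2.resize(im[160:290,420:505],None,fx=4.6,fy=4.6,interpolation=cv2.INTER_CUBIC)
cv2.imwrite("pics/c2.png",b)
m=((hsv[...,1]<60)&(hsv[...,2]>120)).astype(np.uint8); m[:100]=0;m[310:]=0;m[:,:110]=0;m[:,420:]=0
n,l,s,c=cv2.connectedComponentsWithStats(m)
for i in range(1,n):
    if s[i,4]<100: continue
    uv=np.argwhere(l==i)[:,::-1]
    P=ray("top",uv,0.01)[:,:2]
    rc=cv2.minAreaRect((P*1000).astype(np.float32)); print(s[i],c[i],rc, cv2.boxPoints(rc).tolist())
    cc=P.mean(0); w,v=np.linalg.eigh(np.cov(P.T)); print("pca",cc,v[:,1])
y=((hsv[...,0]>15)&(hsv[...,0]<32)&(hsv[...,2]>195)).astype(np.uint8); y[:,:425]=0;y[:,505:]=0;y[:150]=0;y[295:]=0
y=cv2.morphologyEx(y,cv2.MORPH_OPEN,np.ones((3,3)))
uv=np.argwhere(y)[:,::-1]; P=ray("top",uv,0.02)[:,:2]*1000
rc=cv2.minAreaRect(P.astype(np.float32)); print("stand",rc,cv2.boxPoints(rc).tolist())
E
```

```text
[312 201  23  82 651] [320.11520737 238.26574501] ((510.87249755859375, 182.97494506835938), (53.62723922729492, 225.7270965576172), 82.69744873046875) [[395.51617431640625, 170.72476196289062], [619.4122924804688, 142.03286743164062], [626.2288208007812, 195.22512817382812], [402.33270263671875, 223.91702270507812]]
pca [0.52077942 0.18153087] [-0.99194798  0.12664595]
[252 220  26  82 764] [262.95680628 254.64659686] ((460.2678527832031, 342.1905517578125), (67.60303497314453, 227.5445098876953), 86.57721710205078) [[344.68048095703125, 315.2419128417969], [571.819091796875, 301.6567687988281], [575.855224609375, 369.1391906738281], [348.71661376953125, 382.7243347167969]]
pca [0.47535989 0.34096912] [-0.99840101  0.05652816]
stand ((555.7054443359375, -214.7473602294922), (301.0013732910156, 129.78927612304688), 8.511886596679688) [[397.25714111328125, -172.8438262939453], [416.46783447265625, -301.2034912109375], [714.1537475585938, -256.65087890625], [694.9430541992188, -128.29122924804688]]
```

View pics/c1.png

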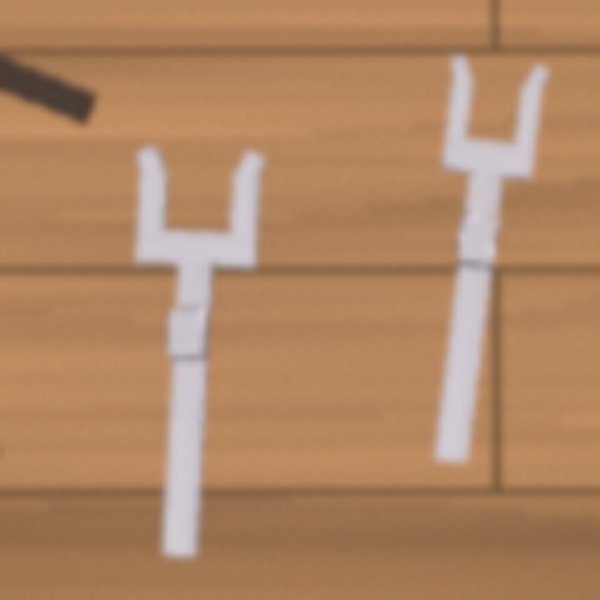

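View pics/c2.png

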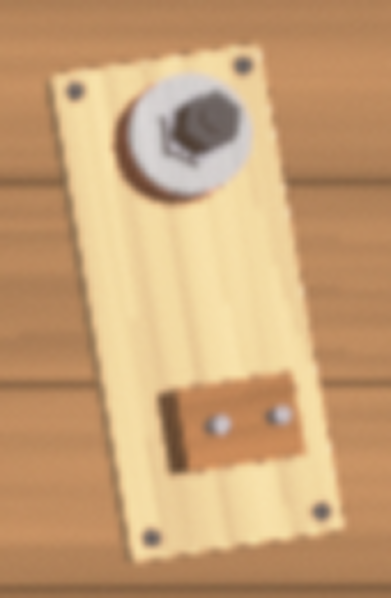

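The crop confirms it: the left spanner (264,250) measures 67.6 × 227.5 mm (expected 66 × 226), so it is the wide one. The right one is 53 mm over the jaws, so it is narrow. The stand rectangle is 301 × 130, as specified. Next I cross-check the drum axis, pins, jam nut and lug in both views.

```bash
python3 - <<'E'
from h import *
im=cv2.imread("pics/top0.png"); sc=cv2.imread("pics/scene0.png")
yaw=np.deg2rad(8.512); ax=np.array([.6497,-.2007]); ex=np.array([np.cos(yaw),np.sin(yaw)]); ey=np.array([-ex[1],ex[0]])
W=lambda x,y,z: np.r_[ax+x*ex+y*ey,z]
# disc
for n,I,win in(("top",im,(425,500,165,215)),("scene",sc,(155,200,255,305))):
    h=cv2.cvtColor(I,cv2.COLOR_BGR2HSV).astype(int); m=((h[...,1]<45)&(h[...,2]>130)).astype(np.uint8)
    k=np.zeros_like(m); x0,x1,y0,y1=win; k[y0:y1,x0:x1]=1; m*=k
    nn,l,s,c=cv2.connectedComponentsWithStats(m); i=1+s[1:,4].argmax()
    P=ray(n,np.argwhere(l==i)[:,::-1],.07)[:,:2]*1000
    hull=cv2.convexHull(P.astype(np.float32)); print(n,"disc",cv2.minEnclosingCircle(hull))
    k=(((h[...,2]<95)).astype(np.uint8))*k; nn,l,s,c=cv2.connectedComponentsWithStats(k); i=1+s[1:,4].argmax(); print(" dark",s[i],c[i])
    print(" pred disc,jamtop,pin+,pin-",proj(n,[W(0,0,.07),W(0,0,.118),W(-.172,.018,.092),W(-.172,-.018,.092)]).round(1).tolist())
    for sy in(.018,-.018):
        p=proj(n,[W(-.172,sy,.084)])[0].astype(int); w=I[p[1]-7:p[1]+8,p[0]-6:p[0]+7]; hh=cv2.cvtColor(w,cv2.COLOR_BGR2HSV).astype(int)
        q=np.argwhere((hh[...,1]<70)&(hh[...,2]>120)); print(" pin",sy, (q.mean(0)[::-1]+p-[6,7]).round(1) if len(q) else None,len(q), "pred mid",proj(n,[W(-.172,sy,.081)]).round(1))
# spanner predicted points
g=np.array([.4693,.3416]); sy=np.deg2rad(-3.4); u=np.array([np.cos(sy),np.sin(sy)])
v=np.array([-u[1],u[0]])
pts=[np.r_[g+a*u+b*v,z] for a,b,z in((.013,.01,.04),(.013,-.01,.04),(-.013,-.01,.04),(-.013,.01,.04),(-.122,.009,.01),(-.122,-.009,.01),(.104,.026,.01),(.104,-.026,.01),(.058,.033,.01),(.058,-.033,.01))]
for n,I,win in(("top",im,(230,300,200,310)),("scene",sc,(350,400,210,280))):
    x0,x1,y0,y1=win; f=6
    A=cv2.resize(I[y0:y1,x0:x1],None,fx=f,fy=f,interpolation=cv2.INTER_CUBIC)
    for p in proj(n,pts): cv2.circle(A,tuple(((p-[x0,y0]+.5)*f).astype(int)),3,(0,0,255),-1)
    cv2.imwrite(f"pics/s_{n}.png",A)
A=cv2.imread("pics/s_top.png");B=cv2.imread("pics/s_scene.png")
J=cv2.resize(im[170:205,445:480],None,fx=10,fy=10,interpolation=cv2.INTER_CUBIC)
H=max(A.shape[0],B.shape[0]); out=np.zeros((max(H,660),420+300,3),np.uint8); out[:A.shape[0],:420]=A; out[:B.shape[0],420:]=B
cv2.imwrite("pics/chk1.png",cv2.resize(out[:660],None,fx=.9,fy=.9)); cv2.imwrite("pics/jam.png",J)
E
```

```text
top disc ((649.6952514648438, -199.87156677246094), 35.97782516479492)
 dark [458 184   6   9  25] [460.16 188.48]
 pred disc,jamtop,pin+,pin- [[461.3, 188.6], [466.1, 185.6], [467.8, 252.0], [481.2, 250.0]]
 pin 0.018 [467.3 251.7] 15 pred mid [[466.6 252.2]]
 pin -0.018 [480.5 249.8] 13 pred mid [[480.  250.2]]
scene disc ((650.9911499023438, -199.26156616210938), 37.9747314453125)
 dark [167 264  14  15 139] [173.86330935 272.17985612]
 pred disc,jamtop,pin+,pin- [[174.7, 278.9], [171.9, 264.6], [178.7, 229.9], [165.2, 231.5]]
 pin 0.018 [179.  230.7] 13 pred mid [[179.3 233. ]]
 pin -0.018 [164.9 233.7] 14 pred mid [[165.8 234.7]]
```

View pics/chk1.png

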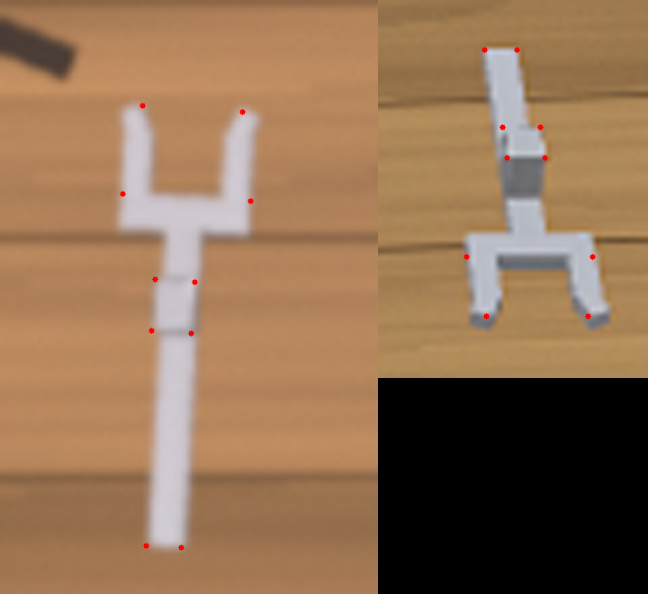

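Choice confirmed in both views. The predicted points fit within about 2 mm, with the lug's y nearer 0.340. The disc centre is (649.7,-199.9) from the top view and (651,-199.3) from the scene view, against (649.7,-200.7) from the stand rectangle. To stay inside the last joint's range I use tool yaw +π at the spanner. Moving above the lug now.

```bash
python3 -m jog '[{"fingers":-1,"linear":[10,30,0],"spin":0.1},{"fingers":-1,"linear":[20,65,0],"spin":0.22},{"fingers":-1,"linear":[30,100,0],"spin":0.34},{"fingers":-1,"linear":[40,135,0],"spin":0.46},{"fingers":-1,"linear":[50,170,0],"spin":0.58},{"fingers":-1,"linear":[60,205,0],"spin":0.7},{"fingers":-1,"linear":[70,240,0],"spin":0.82},{"fingers":-1,"linear":[80,275,0],"spin":0.94},{"fingers":-1,"linear":[90,310,0],"spin":1.06},{"fingers":-1,"linear":[100,345,0],"spin":1.18},{"fingers":-1,"linear":[110,380,0],"spin":1.3},{"fingers":-1,"linear":[120,410,0],"spin":1.42}]' 40
python3 -m jog '[{"fingers":-1,"linear":[10,35,0],"spin":0.12},{"fingers":-1,"linear":[20,70,0],"spin":0.24},{"fingers":-1,"linear":[30,105,0],"spin":0.36},{"fingers":-1,"linear":[40,140,-10],"spin":0.48},{"fingers":-1,"linear":[50,175,-20],"spin":0.6},{"fingers":-1,"linear":[60,210,-30],"spin":0.72},{"fingers":-1,"linear":[70,245,-40],"spin":0.84},{"fingers":-1,"linear":[80,280,-50],"spin":0.96},{"fingers":-1,"linear":[90,315,-60],"spin":1.08},{"fingers":-1,"linear":[100,350,-70],"spin":1.18},{"fingers":-1,"linear":[110,380,-80],"spin":1.2},{"fingers":-1,"linear":[115,400,-90],"spin":1.2}]'
```

```text
clock: 1.1
eef_pos: [0.3541, -0.0576, 0.2313]
orientation: [3.141, -0.0, 1.889]
force: [1.2, -1.1, 1.0]
finger_gap: 0.0855
clock: 2.1
eef_pos: [0.4698, 0.343, 0.1401]
orientation: [3.141, -0.0, 3.086]
force: [-0.4, 0.1, 0.6]
finger_gap: 0.0851
```

```bash
python3 -m jog '[{"fingers":-1,"linear":[0,-3,-30],"spin":0},{"fingers":-1,"linear":[0,-3,-60],"spin":0},{"fingers":-1,"linear":[0,-3,-85],"spin":0},{"fingers":-1,"linear":[0,-3,-105],"spin":0},{"fingers":-1,"linear":[0,-3,-118],"spin":0},{"fingers":-1,"linear":[0,-3,-126],"spin":0},{"fingers":-1,"linear":[0,-3,-130],"spin":0},{"fingers":-1,"linear":[0,-3,-130],"spin":0}]'
python3 - <<'E'
from h import *
a=shot("scene");b=shot("top")
A=cv2.resize(a[190:290,330:430],None,fx=4,fy=4,interpolation=cv2.INTER_CUBIC);B=cv2.resize(b[200:300,210:310],None,fx=4,fy=4,interpolation=cv2.INTER_CUBIC)
cv2.imwrite("pics/g1.png",np.hstack([A,B])); print(robot.sense()["force"])
E
```

```text
clock: 2.77
eef_pos: [0.4692, 0.3371, 0.0109]
orientation: [-3.141, -0.001, 3.083]
force: [-0.0, -0.5, -0.7]
finger_gap: 0.0851
[-0.78165361 -0.07783039 -1.09596068]
```

View pics/g1.png

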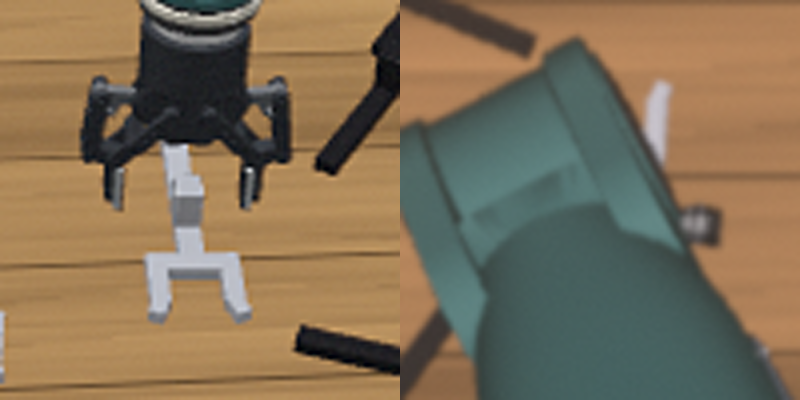

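The fingers straddle the lug in the scene half (lug at (189,195), fingers at (118,188) and (248,185)), with the lug about 3 mm to +y. I shift and close.

```bash
python3 -m jog '[{"fingers":-0.5,"linear":[0,2,0],"spin":0},{"fingers":0,"linear":[0,2,0],"spin":0},{"fingers":0.3,"linear":[0,2,0],"spin":0},{"fingers":1,"linear":[0,2,0],"spin":0},{"fingers":1,"linear":[0,2,0],"spin":0},{"fingers":1,"linear":[0,2,0],"spin":0},{"fingers":1,"linear":[0,2,0],"spin":0},{"fingers":1,"linear":[0,2,0],"spin":0},{"fingers":1,"linear":[0,2,0],"spin":0},{"fingers":1,"linear":[0,2,0],"spin":0}]' 40
python3 -m jog '[{"fingers":1,"linear":[0,0,5],"spin":0},{"fingers":1,"linear":[0,0,15],"spin":0},{"fingers":1,"linear":[0,0,35],"spin":0},{"fingers":1,"linear":[0,0,60],"spin":0},{"fingers":1,"linear":[0,0,85],"spin":0},{"fingers":1,"linear":[0,0,105],"spin":0},{"fingers":1,"linear":[0,0,120],"spin":0},{"fingers":1,"linear":[0,0,130],"spin":0},{"fingers":1,"linear":[0,0,130],"spin":0}]'
python3 -c "
from h import *
print(robot.sense())"
```

```text
clock: 3.7
eef_pos: [0.4696, 0.3394, 0.0116]
orientation: [3.141, 0.001, 3.083]
force: [-0.3, 0.8, 4.9]
finger_gap: 0.0194
clock: 4.45
eef_pos: [0.47, 0.3395, 0.1434]
orientation: [3.14, 0.002, 3.083]
force: [0.4, -0.6, -3.1]
finger_gap: 0.0194
{'clock': 4.45, 'joints': array([ 4.85102098e-01,  3.92903244e-01, -9.50820670e-02,  1.08009786e+00,
       -8.33900709e-05,  5.43897969e-01]), 'qd': array([-1.00129409e-05,  2.53383442e-02, -5.19264505e-02, -5.64215023e-02,
        4.11662648e-04,  1.71132753e-04]), 'effort': array([ 5.85891958e-02, -7.61227226e+01,  3.81995559e+01,  1.43139951e+00,
       -8.16065934e-03,  3.69517020e-04]), 'eef_pos': array([0.47002169, 0.33951775, 0.14344148]), 'orientation': array([3.14026002e+00, 2.36479079e-03, 3.08279509e+00]), 'force': array([ 0.44766416, -0.59850092, -3.11653148]), 'wrist_torque': array([0.02409639, 0.01552969, 0.00190579]), 'finger_gap': 0.01937709309230679}
```

Held: 3.1 N of weight, gap 19.4 mm. Carrying to the stand, with the mouth about 50 mm short of the drum axis.

```bash
python3 -m jog '[{"fingers":1,"linear":[1,-5,5],"spin":0.01},{"fingers":1,"linear":[2,-15,10],"spin":0.02},{"fingers":1,"linear":[3,-30,15],"spin":0.03},{"fingers":1,"linear":[4,-50,20],"spin":0.04},{"fingers":1,"linear":[6,-75,20],"spin":0.05},{"fingers":1,"linear":[8,-100,20],"spin":0.06},{"fingers":1,"linear":[10,-130,20],"spin":0.07},{"fingers":1,"linear":[13,-160,20],"spin":0.08},{"fingers":1,"linear":[16,-190,20],"spin":0.09},{"fingers":1,"linear":[19,-220,20],"spin":0.1},{"fingers":1,"linear":[22,-250,20],"spin":0.11},{"fingers":1,"linear":[25,-280,20],"spin":0.12}]'
python3 -m jog '[{"fingers":1,"linear":[3,-30,0],"spin":0.01},{"fingers":1,"linear":[6,-60,0],"spin":0.02},{"fingers":1,"linear":[9,-90,0],"spin":0.03},{"fingers":1,"linear":[12,-120,0],"spin":0.04},{"fingers":1,"linear":[15,-150,0],"spin":0.05},{"fingers":1,"linear":[18,-180,0],"spin":0.06},{"fingers":1,"linear":[21,-210,0],"spin":0.07},{"fingers":1,"linear":[23,-235,0],"spin":0.08},{"fingers":1,"linear":[25,-255,0],"spin":0.085},{"fingers":1,"linear":[26,-270,0],"spin":0.087},{"fingers":1,"linear":[26,-279,0],"spin":0.087},{"fingers":1,"linear":[26,-279,0],"spin":0.087}]'
python3 - <<'E'
from h import *
s=robot.sense(); print(s["eef_pos"],s["orientation"],s["force"])
a=shot("scene","sc2.png");b=shot("top","top2.png")
A=cv2.resize(a[170:320,120:230],None,fx=4,fy=4,interpolation=cv2.INTER_CUBIC);B=cv2.resize(b[160:310,410:500],None,fx=4,fy=4,interpolation=cv2.INTER_CUBIC)
cv2.imwrite("pics/g2.png",np.hstack([A,B][:2]))
E
```

```text
clock: 5.45
eef_pos: [0.4936, 0.0575, 0.1605]
orientation: [3.142, -0.002, -3.079]
force: [-0.4, -0.2, -3.1]
finger_gap: 0.0193
clock: 6.45
eef_pos: [0.52, -0.221, 0.1606]
orientation: [3.141, -0.001, -2.995]
force: [-0.3, -0.0, -3.0]
finger_gap: 0.0195
[ 0.52000006 -0.22095471  0.16060533] [ 3.14109960e+00 -9.35288580e-04 -2.99469112e+00] [-0.34184078 -0.01614229 -3.01276428]
```

View pics/g2.png

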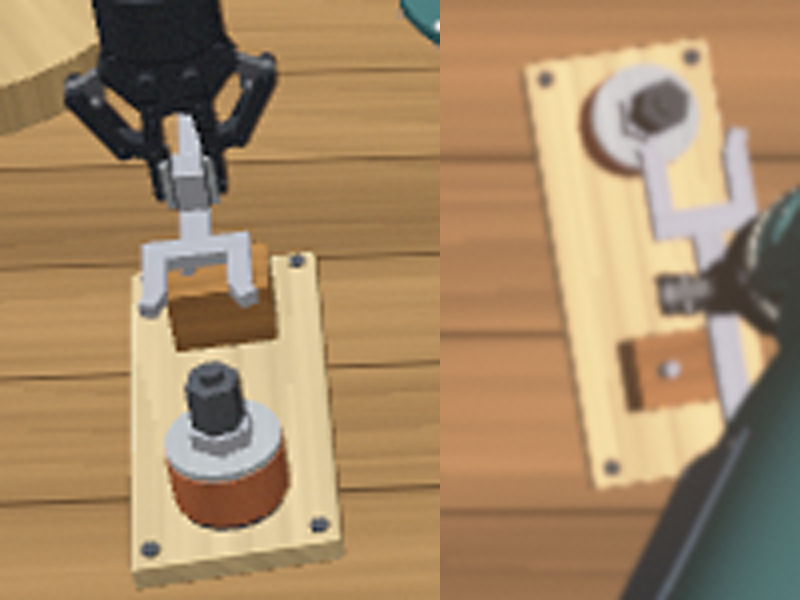

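The scene half shows the spanner held level, mouth tips at (152,308) and (246,300), in line with the drum. The top half has the jaws at (655–745,130–235). Now I measure the jaws in the stand frame in both views.

```bash
python3 - <<'E'
from h import *
yaw=.1486; ax=np.array([.650,-.2003]); ex=np.array([np.cos(yaw),np.sin(yaw)]); ey=np.array([-ex[1],ex[0]])
s=robot.sense(); t=s["eef_pos"][:2]-ax; print("tcp in stand",t@ex*1000,t@ey*1000)
zt=s["eef_pos"][2]-.0116+.010
for n,f,win in(("top","top2.png",(455,492,188,222)),("scene","sc2.png",(150,190,225,250))):
    I=cv2.imread("pics/"+f); h=cv2.cvtColor(I,cv2.COLOR_BGR2HSV).astype(int); m=((h[...,1]<55)&(h[...,2]>130)).astype(np.uint8)
    x0,x1,y0,y1=win; k=np.zeros_like(m); k[y0:y1,x0:x1]=1; m*=k
    if n=="top":
        bb=proj(n,[np.r_[ax+ -.05*ex-.0*ey,zt]]); print("pred mouth",bb)
    P=(ray(n,np.argwhere(m)[:,::-1],zt)[:,:2]-ax)*1000; a=P@ex; b=P@ey
    for lo in np.arange(-95,-10,5):
        q=b[(a>=lo)&(a<lo+5)]
        if len(q): print(n,lo,len(q),np.sort(q).round(0)[[0,-1]], "gap edges", [round(float(x),1) for x in (q[q<np.median([q.min(),q.max()])].max(), q[q>=np.median([q.min(),q.max()])].min())])
E
```

```text
tcp in stand -131.32457294510772 0.5466525135045773
pred mouth [[473.56060092 201.9252767 ]]
top -95 30 [-33.  26.] gap edges [-3.7, -1.6]
top -90 52 [-38.  33.] gap edges [-4.6, -2.5]
top -85 54 [-39.  33.] gap edges [-3.4, -2.9]
top -80 51 [-33.  32.] gap edges [-1.3, 0.8]
top -75 39 [-34.  34.] gap edges [-2.2, 0.3]
top -70 23 [-32.  33.] gap edges [-18.5, 19.5]
top -65 24 [-33.  32.] gap edges [-19.4, 18.7]
top -60 27 [-34.  34.] gap edges [-18.2, 17.8]
top -55 25 [-34.  33.] gap edges [-18.6, 19.9]
top -50 26 [-33.  34.] gap edges [-19.5, 19.0]
top -45 33 [-33.  44.] gap edges [-20.4, 10.2]
top -40 45 [-34.  46.] gap edges [4.3, 6.8]
top -35 47 [-35.  45.] gap edges [3.8, 5.9]
top -30 42 [-33.  44.] gap edges [5.1, 5.5]
top -25 33 [-6. 43.] gap edges [17.6, 20.1]
top -20 18 [-7. 42.] gap edges [3.7, 32.3]
top -15 8 [-5. 41.] gap edges [0.4, 36.4]
scene -95 24 [-34.  28.] gap edges [-4.6, -2.2]
scene -90 33 [-34.  32.] gap edges [-2.2, 0.2]
scene -85 34 [-34.  32.] gap edges [-2.3, 0.2]
scene -80 33 [-34.  32.] gap edges [-2.4, 0.0]
scene -75 23 [-34.  32.] gap edges [-12.3, 2.5]
scene -70 18 [-34.  32.] gap edges [-19.7, 17.1]
scene -65 20 [-34.  32.] gap edges [-19.7, -0.2]
scene -60 15 [-34.  31.] gap edges [-19.7, 19.3]
scene -55 16 [-34.  31.] gap edges [-19.8, 19.1]
scene -50 17 [-34.  31.] gap edges [-19.8, 19.0]
scene -45 16 [-34.  31.] gap edges [-19.8, 18.9]
scene -40 15 [-34.  31.] gap edges [-22.3, 18.7]
scene -35 14 [-37.  33.] gap edges [-24.7, 20.9]
scene -30 8 [-34.  28.] gap edges [-27.1, 23.2]Traceback (most recent call last):
  File "<stdin>", line 13, in <module>
    return umr_maximum(a, axis, None, out, keepdims, initial, where)
ValueError: zero-size array to reduction operation maximum which has no identity
```

Jaws are centred within 1 mm in both views (gap −19.5…+19) and the mouth centre is 50 mm short, so y and yaw need no correction. Lowering between the pins.

```bash
python3 -m jog '[{"fingers":1,"linear":[0,0,-10],"spin":0},{"fingers":1,"linear":[0,0,-20],"spin":0},{"fingers":1,"linear":[0,0,-30],"spin":0},{"fingers":1,"linear":[0,0,-40],"spin":0},{"fingers":1,"linear":[0,0,-50],"spin":0},{"fingers":1,"linear":[0,0,-58],"spin":0},{"fingers":1,"linear":[0,0,-62],"spin":0},{"fingers":1,"linear":[0,0,-66],"spin":0},{"fingers":1,"linear":[0,0,-70],"spin":0},{"fingers":1,"linear":[0,0,-74],"spin":0},{"fingers":1,"linear":[0,0,-76],"spin":0},{"fingers":1,"linear":[0,0,-76],"spin":0}]' 20
python3 -m jog '[{"fingers":1,"linear":[0,0,-1],"spin":0},{"fingers":1,"linear":[0,0,-1],"spin":0},{"fingers":1,"linear":[0,0,-1],"spin":0}]'
```

```text
clock: 7.55
eef_pos: [0.5203, -0.2197, 0.085]
orientation: [3.141, -0.0, -2.993]
force: [-0.6, -0.2, -2.2]
finger_gap: 0.0195
clock: 7.8
eef_pos: [0.5205, -0.2199, 0.0844]
orientation: [-3.141, 0.0, -2.993]
force: [-0.1, 0.0, -3.6]
finger_gap: 0.0191
```

```bash
python3 -m jog '[{"fingers":1,"linear":[3,0.4,-1],"spin":0},{"fingers":1,"linear":[6,0.9,-1],"spin":0},{"fingers":1,"linear":[9,1.3,-1],"spin":0},{"fingers":1,"linear":[12,1.8,-1],"spin":0},{"fingers":1,"linear":[15,2.2,-1],"spin":0},{"fingers":1,"linear":[17,2.5,-1],"spin":0},{"fingers":1,"linear":[19,2.8,-1],"spin":0},{"fingers":1,"linear":[21,3.1,-1],"spin":0},{"fingers":1,"linear":[23,3.4,-1],"spin":0}]'
python3 -m jog '[{"fingers":1,"linear":[2,0.3,0],"spin":0},{"fingers":1,"linear":[4,0.6,0],"spin":0},{"fingers":1,"linear":[6,0.9,0],"spin":0},{"fingers":1,"linear":[8,1.2,0],"spin":0},{"fingers":1,"linear":[10,1.5,0],"spin":0},{"fingers":1,"linear":[12,1.8,0],"spin":0}]'
python3 -c "
from h import *
s=robot.sense();print(s['wrist_torque'],s['force'])"
```

```text
clock: 8.55
eef_pos: [0.5436, -0.2163, 0.0833]
orientation: [3.142, -0.0, -2.993]
force: [0.3, -0.2, -3.4]
finger_gap: 0.0195
clock: 9.05
eef_pos: [0.5555, -0.2144, 0.0832]
orientation: [3.141, -0.0, -2.993]
force: [-0.7, 1.7, -4.5]
finger_gap: 0.0195
[0.18803025 0.16324203 0.10761847] [-0.66512013  1.68643714 -4.53622764]
```

```bash
python3 -m jog '[{"fingers":1,"linear":[1.5,0.3,0],"spin":0},{"fingers":1,"linear":[3,0.6,0],"spin":0},{"fingers":1,"linear":[4.5,0.9,0],"spin":0},{"fingers":1,"linear":[6,1.2,0],"spin":0},{"fingers":1,"linear":[7,1.3,0],"spin":0},{"fingers":1,"linear":[8,1.5,0],"spin":0}]'
python3 -c "
from h import *
s=robot.sense();print(s['wrist_torque'],s['force'],s['eef_pos'])"
python3 -m jog '[{"fingers":1,"linear":[1,0.2,0],"spin":0},{"fingers":1,"linear":[2,0.3,0],"spin":0},{"fingers":1,"linear":[3,0.4,0],"spin":0},{"fingers":1,"linear":[3,0.4,0],"spin":0}]'
python3 -c "
from h import *
s=robot.sense();print(s['wrist_torque'],s['force'],s['eef_pos'])"
```

```text
clock: 9.55
eef_pos: [0.5635, -0.2131, 0.0833]
orientation: [-3.142, 0.0, -2.993]
force: [-0.2, 0.2, -3.7]
finger_gap: 0.0193
[0.08887635 0.03235475 0.04443585] [-0.22846205  0.19166082 -3.73913909] [ 0.56351186 -0.21310637  0.08327796]
clock: 9.88
eef_pos: [0.5666, -0.2127, 0.0833]
orientation: [3.142, 0.0, -2.993]
force: [0.2, 0.9, -3.6]
finger_gap: 0.0191
[ 0.15281067 -0.00880324  0.00073325] [ 0.22995917  0.92305457 -3.55778353] [ 0.56655833 -0.21266469  0.08328949]
```

```bash
python3 -m jog '[{"fingers":1,"linear":[0.5,0.1,-0.5],"spin":0},{"fingers":1,"linear":[1,0.15,-1],"spin":0},{"fingers":1,"linear":[1,0.15,-1],"spin":0}]'
python3 -m jog '[{"fingers":1,"linear":[0.5,0.1,0],"spin":0},{"fingers":1,"linear":[1,0.15,0],"spin":0},{"fingers":1,"linear":[1,0.15,0],"spin":0}]'
python3 -m jog '[{"fingers":1,"linear":[0.5,0.1,0],"spin":0},{"fingers":1,"linear":[1,0.15,0],"spin":0},{"fingers":1,"linear":[1,0.15,0],"spin":0}]'
```

```text
clock: 10.13
eef_pos: [0.5675, -0.2125, 0.0822]
orientation: [3.142, 0.0, -2.993]
force: [0.6, 0.2, -3.6]
finger_gap: 0.019
clock: 10.38
eef_pos: [0.5684, -0.2124, 0.0823]
orientation: [-3.142, -0.0, -2.993]
force: [0.1, 0.5, -3.5]
finger_gap: 0.0195
clock: 10.63
eef_pos: [0.5695, -0.2122, 0.0823]
orientation: [3.142, 0.0, -2.993]
force: [-0.6, 0.4, -3.9]
finger_gap: 0.0194
```

```bash
python3 -m jog '[{"fingers":1,"linear":[0.5,0.1,-0.5],"spin":0},{"fingers":1,"linear":[0.5,0.1,-0.5],"spin":0},{"fingers":1,"linear":[0.5,0.1,-0.5],"spin":0}]'
python3 -m jog '[{"fingers":0.3,"linear":[0,0,0],"spin":0},{"fingers":0,"linear":[0,0,0],"spin":0},{"fingers":0,"linear":[0,0,0],"spin":0},{"fingers":0,"linear":[0,0,0],"spin":0},{"fingers":0,"linear":[0,0,0],"spin":0},{"fingers":0,"linear":[0,0,0],"spin":0}]'
python3 - <<'E'
from h import *
a=shot("scene","sc3.png");b=shot("top","top3.png")
A=cv2.resize(a[200:320,140:220],None,fx=5,fy=5,interpolation=cv2.INTER_CUBIC);B=cv2.resize(b[160:280,430:510],None,fx=5,fy=5,interpolation=cv2.INTER_CUBIC)
cv2.imwrite("pics/g3.png",np.hstack([A,B]))
E
```

```text
clock: 10.88
eef_pos: [0.57, -0.2121, 0.0818]
orientation: [3.142, 0.0, -2.993]
force: [0.3, 0.4, -2.9]
finger_gap: 0.0195
clock: 11.38
eef_pos: [0.5699, -0.2122, 0.0819]
orientation: [-3.141, 0.0, -2.993]
force: [-0.3, -0.3, 0.2]
finger_gap: 0.0429
```

View pics/g3.png

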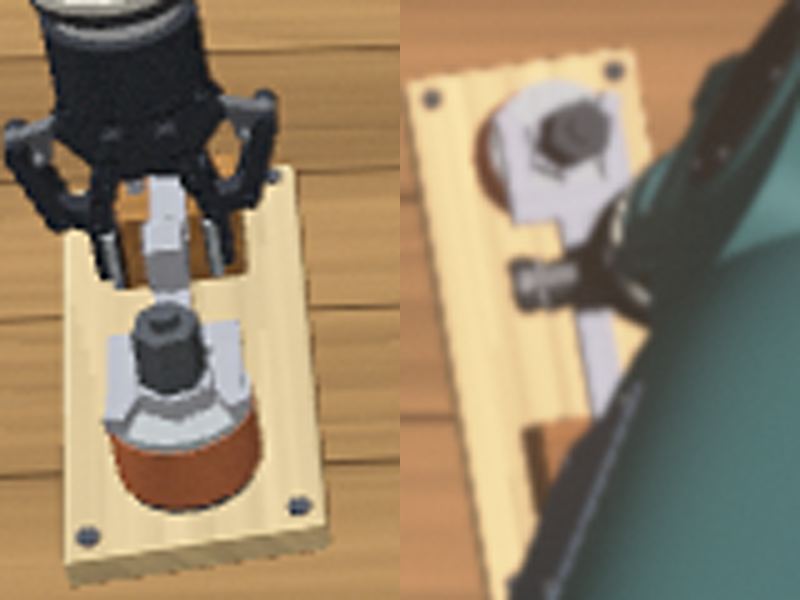

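The spanner is on: jaws either side of the nut at scene (105–250, 320–430), tool force now about 0 with the gap at 43 mm. Lifting straight up and moving aside for a clear look.

```bash
python3 -m jog '[{"fingers":-0.3,"linear":[0,0,0],"spin":0},{"fingers":-0.3,"linear":[0,0,5],"spin":0},{"fingers":-0.3,"linear":[0,0,20],"spin":0},{"fingers":-0.3,"linear":[0,0,40],"spin":0},{"fingers":-0.3,"linear":[0,0,65],"spin":0},{"fingers":-0.3,"linear":[0,0,90],"spin":0},{"fingers":-1,"linear":[0,30,100],"spin":0},{"fingers":-1,"linear":[0,65,100],"spin":0},{"fingers":-1,"linear":[0,100,100],"spin":0},{"fingers":-1,"linear":[0,140,100],"spin":0},{"fingers":-1,"linear":[0,180,100],"spin":0},{"fingers":-1,"linear":[0,200,100],"spin":0}]'
python3 - <<'E'
from h import *
a=shot("scene","sc4.png");b=shot("top","top4.png")
yaw=.1486; ax=np.array([.650,-.2000]); ex=np.array([np.cos(yaw),np.sin(yaw)]); ey=np.array([-ex[1],ex[0]])
for n,I in(("top",b),("scene",a)):
    h=cv2.cvtColor(I,cv2.COLOR_BGR2HSV).astype(int); m=((h[...,1]<55)&(h[...,2]>130)).astype(np.uint8)
    c=proj(n,[np.r_[ax-.09*ex,.08]])[0].astype(int)
    k=np.zeros_like(m); k[c[1]-60:c[1]+60,c[0]-45:c[0]+45]=1; m*=k
    P=(ray(n,np.argwhere(m)[:,::-1],.08)[:,:2]-ax)*1000; x=P@ex; y=P@ey
    for lo in range(-210,50,10):
        q=y[(x>=lo)&(x<lo+10)&(abs(y)<45)]
        if len(q)>2: print(n,lo,len(q),q.min().round(1),q.max().round(1),q.mean().round(1))
A=cv2.resize(a[200:320,140:220],None,fx=5,fy=5,interpolation=cv2.INTER_CUBIC);B=cv2.resize(b[170:204,444:488],None,fx=10,fy=10,interpolation=cv2.INTER_CUBIC);C=cv2.resize(a[255:289,150:194],None,fx=10,fy=10,interpolation=cv2.INTER_CUBIC)
o=np.zeros((680,840,3),np.uint8); o[:600,:400]=A; o[:340,400:]=B; o[340:680,400:]=C
cv2.imwrite("pics/g4.png",cv2.resize(o,None,fx=.88,fy=.88))
E
```

```text
clock: 12.48
eef_pos: [0.5694, -0.0086, 0.1824]
orientation: [3.141, 0.0, -2.992]
force: [-0.5, 0.5, 0.1]
finger_gap: 0.0854
top -210 10 -8.8 30.3 4.8
top -200 28 -9.8 9.6 -0.2
top -190 28 -9.4 9.5 -0.4
top -180 46 -24.9 19.1 -1.1
top -170 37 -22.2 18.2 -0.0
top -160 26 -9.1 8.5 -0.7
top -150 29 -10.1 9.3 -0.1
top -140 29 -9.7 22.9 0.9
top -130 31 -10.6 18.9 0.2
top -120 32 -10.7 14.9 0.4
top -110 27 -9.9 7.8 -0.7
top -100 27 -17.0 6.0 -3.3
top -90 29 -18.4 1.5 -8.6
top -80 27 -19.3 0.1 -10.2
top -70 14 -18.0 -4.3 -9.5
top -60 8 -10.2 -6.2 -8.2
top -50 10 -31.1 -8.0 -16.5
top -40 29 -32.5 -12.5 -22.3
top -30 27 -33.8 -13.9 -24.9
top -20 23 -33.5 -18.4 -26.0
top -10 17 -34.0 -20.2 -26.9
top 0 15 -33.6 -24.7 -29.1
top 10 11 -33.3 -26.6 -30.1
top 20 6 -32.0 -28.0 -30.0
scene -210 10 -9.8 9.2 -0.3
scene -200 23 -23.4 19.7 -0.7
scene -190 26 -23.5 22.3 0.8
scene -180 16 -7.7 13.9 0.8
scene -170 20 -44.9 8.2 -7.6
scene -160 16 -8.0 8.0 0.1
scene -150 16 -8.2 7.8 0.6
scene -140 17 -11.0 7.4 -1.9
scene -130 20 -13.8 7.2 -3.2
scene -120 19 -13.8 9.5 -3.1
scene -110 9 -11.5 6.7 -3.1
scene -80 6 -9.5 8.3 -2.3
scene -70 18 -9.6 8.2 0.8
scene -50 11 -32.5 30.1 4.4
scene -40 33 -32.5 32.6 2.5
scene -30 35 -32.6 32.1 1.3
scene -20 33 -32.7 34.1 -0.1
scene -10 40 -32.7 35.9 2.1
scene 0 54 -32.8 35.8 1.4
scene 10 42 -32.9 35.4 2.8
scene 20 40 -28.1 30.1 1.3
scene 30 59 -25.8 27.3 1.5
scene 40 25 -18.8 19.6 0.4
```

View pics/g4.png

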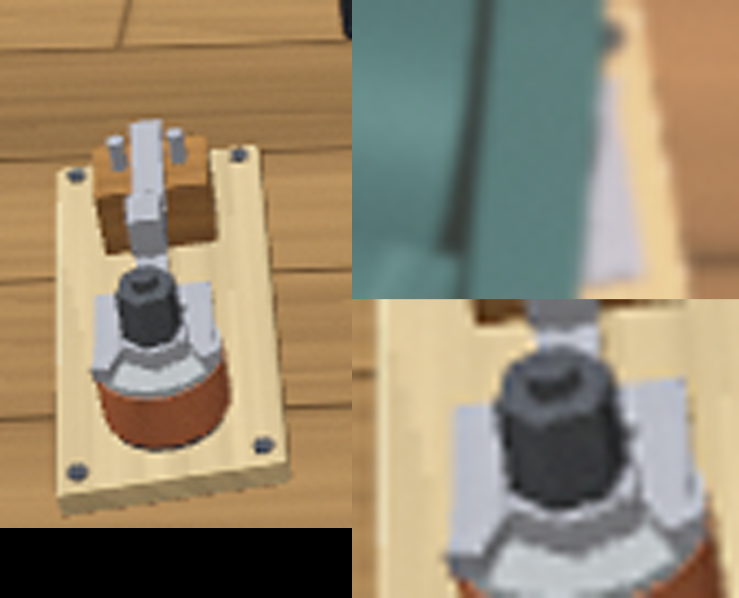

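The spanner lies flat with its tail between the pins (tail mid y ≈ −0.3 mm at the pins, jaws ±33) and the grip released; the arm hides the nut in the top view. For the jam nut's yaw I use the first top picture.

```bash
python3 - <<'E'
from h import *
im=cv2.imread("pics/top0.png"); sc=cv2.imread("pics/sc4.png")
J=cv2.resize(im[172:200,450:480],None,fx=13,fy=13,interpolation=cv2.INTER_CUBIC)
S=cv2.resize(sc[255:283,158:188],None,fx=13,fy=13,interpolation=cv2.INTER_CUBIC)
g=lambda I:np.clip(I.astype(float)*1.6-40,0,255).astype(np.uint8)
cv2.imwrite("pics/j2.png",g(np.hstack([J,S])))
# dark mask hull on the z=.118 plane, centred at the axis
hsv=cv2.cvtColor(im,cv2.COLOR_BGR2HSV).astype(int); 
up=cv2.resize(im,None,fx=8,fy=8,interpolation=cv2.INTER_CUBIC); hs=cv2.cvtColor(up,cv2.COLOR_BGR2HSV).astype(int)
m=(hs[...,2]<125).astype(np.uint8); k=np.zeros_like(m); k[172*8:200*8,452*8:480*8]=1; m*=k
n,l,s,c=cv2.connectedComponentsWithStats(m); i=1+s[1:,4].argmax(); q=np.argwhere(l==i)[:,::-1]
uv=(q+.5)/8-.5; P=ray("top",uv,.118)[:,:2]*1000-[650,-200]
h=cv2.convexHull(P.astype(np.float32)); ap=cv2.approxPolyDP(h,1.5,True)[:,0]; 
print(ap.round(1).tolist())
for a,b in zip(ap,np.roll(ap,-1,0)): print(np.hypot(*(b-a)).round(1), np.rad2deg(np.arctan2(*(b-a)[::-1])).round(0)%60)
E
```

```text
[[13.300000190734863, -3.0], [8.300000190734863, 14.199999809265137], [3.4000000953674316, 20.5], [-10.5, 23.399999618530273], [-20.399999618530273, 11.800000190734863], [-11.5, -8.0], [-6.300000190734863, -12.100000381469727], [5.300000190734863, -12.600000381469727]]
17.8 46.0
8.0 8.0
14.2 48.0
15.2 49.0
21.7 54.0
6.6 23.0
11.6 57.0
12.5 50.0
```

View pics/j2.png

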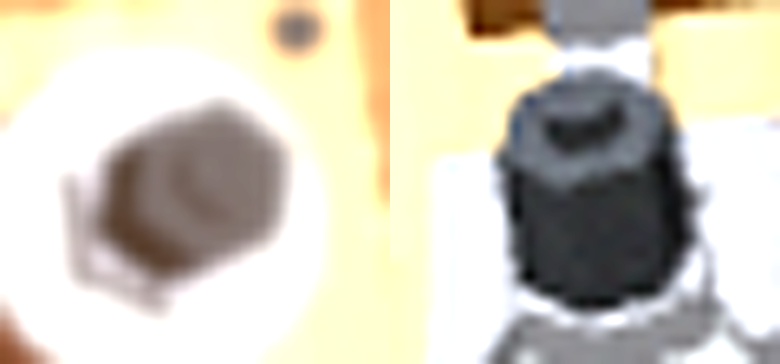

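Jam nut edges lie at about 49° mod 60 (−11°). Taken from the stand's 8.5°, that makes jam_nut about 0.34 rad, within the stated range. I go above it with spin −0.34, then down to TCP z of about 0.09.

```bash
python3 -m jog '[{"fingers":-0.6,"linear":[8,-20,0],"spin":-0.06},{"fingers":-0.6,"linear":[18,-45,0],"spin":-0.12},{"fingers":-0.6,"linear":[28,-70,0],"spin":-0.18},{"fingers":-0.6,"linear":[40,-95,0],"spin":-0.24},{"fingers":-0.6,"linear":[50,-120,0],"spin":-0.3},{"fingers":-0.6,"linear":[60,-145,0],"spin":-0.34},{"fingers":-0.6,"linear":[70,-168,0],"spin":-0.34},{"fingers":-0.6,"linear":[78,-185,0],"spin":-0.34},{"fingers":-0.6,"linear":[80.6,-191.5,0],"spin":-0.34},{"fingers":-0.6,"linear":[80.6,-191.5,0],"spin":-0.34},{"fingers":-0.6,"linear":[80.6,-191.5,0],"spin":-0.34}]'
python3 - <<'E'
from h import *
a=shot("scene","sc5.png");b=shot("top","top5.png")
A=cv2.resize(a[190:310,130:220],None,fx=5,fy=5,interpolation=cv2.INTER_CUBIC); cv2.imwrite("pics/g5.png",A); print(robot.sense()["eef_pos"],robot.sense()["joints"][5])
E
```

```text
clock: 13.5
eef_pos: [0.6501, -0.2036, 0.1817]
orientation: [3.141, -0.0, 2.949]
force: [-0.7, -0.2, 0.2]
finger_gap: 0.0685
[ 0.65009759 -0.20270819  0.18206595] -0.23071153408031697
```

View pics/g5.png

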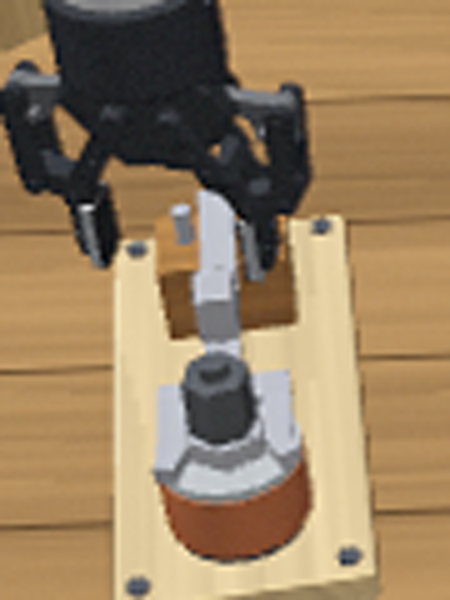

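The open fingers straddle the jam nut's line in the scene view (fingers (95,245) and (258,250), nut (215,390) below). Descending.

```bash
python3 -m jog '[{"fingers":-0.6,"linear":[0,0,-15],"spin":0},{"fingers":-0.6,"linear":[0,0,-30],"spin":0},{"fingers":-0.6,"linear":[0,0,-45],"spin":0},{"fingers":-0.6,"linear":[0,0,-58],"spin":0},{"fingers":-0.6,"linear":[0,0,-70],"spin":0},{"fingers":-0.6,"linear":[0,0,-80],"spin":0},{"fingers":-0.6,"linear":[0,0,-86],"spin":0},{"fingers":-0.6,"linear":[0,0,-90],"spin":0},{"fingers":-0.6,"linear":[0,0,-92],"spin":0},{"fingers":-0.6,"linear":[0,0,-92],"spin":0}]'
python3 -m jog '[{"fingers":0,"linear":[0,0,0],"spin":0},{"fingers":0.1,"linear":[0,0,0],"spin":0},{"fingers":0.2,"linear":[0,0,0],"spin":0},{"fingers":0.3,"linear":[0,0,0],"spin":0},{"fingers":0.4,"linear":[0,0,0],"spin":0},{"fingers":0.5,"linear":[0,0,0],"spin":0},{"fingers":0.6,"linear":[0,0,0],"spin":0},{"fingers":1,"linear":[0,0,0],"spin":0},{"fingers":1,"linear":[0,0,0],"spin":0},{"fingers":1,"linear":[0,0,0],"spin":0}]' 40
python3 -c "
from h import *
s=robot.sense();print(s['wrist_torque'],s['force'],s['eef_pos'],s['orientation'])"
```

```text
clock: 14.43
eef_pos: [0.6505, -0.2035, 0.0898]
orientation: [3.142, 0.0, 2.95]
force: [-0.9, -0.3, -0.2]
finger_gap: 0.0686
clock: 15.27
eef_pos: [0.6518, -0.2009, 0.091]
orientation: [3.137, 0.003, 2.952]
force: [4.6, 18.5, 10.8]
finger_gap: 0.0289
[ 3.83667911 -0.80380442  0.0086241 ] [ 4.57389744 18.47404502 10.82060849] [ 0.6517578  -0.20094462  0.09104007] [3.13652382e+00 2.55474110e-03 2.95185787e+00]
```

Gripped on the flats (gap 28.9 mm), but my centre is about 3 mm off in y (side force 18 N). Nulling that before turning.

```bash
python3 -m jog '[{"fingers":1,"linear":[0.5,1.5,0.5],"spin":0},{"fingers":1,"linear":[1,3,1],"spin":0},{"fingers":1,"linear":[1,3,1],"spin":0},{"fingers":1,"linear":[1,3,1],"spin":0}]'
python3 -c "
from h import *
s=robot.sense();print(s['wrist_torque'],s['force'],s['eef_pos'],s['orientation'])"
```

```text
clock: 15.6
eef_pos: [0.6518, -0.2005, 0.0912]
orientation: [3.141, 0.001, 2.95]
force: [1.5, 3.1, 3.8]
finger_gap: 0.0294
[ 0.57129372 -0.25948393  0.06597688] [1.49507229 3.13919991 3.84845394] [ 0.65181579 -0.20051952  0.0911568 ] [3.14121083e+00 8.20424501e-04 2.95001473e+00]
```

```bash
python3 -m jog '[{"fingers":1,"linear":[0.2,0.5,0.4],"spin":-0.02},{"fingers":1,"linear":[0.2,0.5,0.4],"spin":-0.05},{"fingers":1,"linear":[0.2,0.5,0.4],"spin":-0.1},{"fingers":1,"linear":[0.2,0.5,0.4],"spin":-0.15},{"fingers":1,"linear":[0.2,0.5,0.4],"spin":-0.2},{"fingers":1,"linear":[0.2,0.5,0.4],"spin":-0.25},{"fingers":1,"linear":[0.2,0.5,0.4],"spin":-0.3},{"fingers":1,"linear":[0.2,0.5,0.4],"spin":-0.33},{"fingers":1,"linear":[0.2,0.5,0.4],"spin":-0.35}]' 80
python3 -c "
from h import *
s=robot.sense();print(s['wrist_torque'],s['force'],s['eef_pos'],s['orientation'])"
```

```text
clock: 16.35
eef_pos: [0.6515, -0.2014, 0.0913]
orientation: [-3.14, 0.001, 2.596]
force: [-1.5, -6.0, 2.0]
finger_gap: 0.0291
[-1.26526919  0.40894628  0.34652847] [-1.54004581 -6.03425859  2.04680115] [ 0.65145309 -0.20137275  0.09134406] [-3.13968029e+00  7.00218421e-04  2.59645889e+00]
```

```bash
python3 -m jog '[{"fingers":1,"linear":[0,-0.4,0],"spin":-0.03},{"fingers":1,"linear":[-0.2,-0.7,0],"spin":-0.06},{"fingers":1,"linear":[-0.2,-0.7,0],"spin":-0.09},{"fingers":1,"linear":[-0.2,-0.7,0],"spin":-0.12},{"fingers":1,"linear":[-0.2,-0.7,0],"spin":-0.15},{"fingers":1,"linear":[-0.2,-0.7,0],"spin":-0.17}]'
python3 -c "
from h import *
s=robot.sense();print(s['wrist_torque'],s['force'],s['eef_pos'],s['orientation'])"
```

```text
clock: 16.85
eef_pos: [0.6511, -0.2018, 0.0913]
orientation: [-3.14, 0.001, 2.427]
force: [-2.8, -5.6, 3.5]
finger_gap: 0.0284
[-1.14472936  0.69424784  0.30022418] [-2.83378459 -5.61841377  3.54122915] [ 0.65114083 -0.20181642  0.09132107] [-3.14004199e+00  5.71954583e-04  2.42682680e+00]
```

```bash
cat > q.sh <<'E'
python3 -c "
from h import *
s=robot.sense();print(s['wrist_torque'].round(3),s['force'].round(1),s['eef_pos'].round(4),s['orientation'][2].round(4))"
E
python3 -m jog '[{"fingers":1,"linear":[-0.2,-0.5,-0.3],"spin":-0.02},{"fingers":1,"linear":[-0.2,-0.5,-0.3],"spin":-0.04},{"fingers":1,"linear":[-0.2,-0.5,-0.3],"spin":-0.06}]'; sh q.sh
python3 -m jog '[{"fingers":1,"linear":[0,0,0],"spin":-0.02},{"fingers":1,"linear":[0,0,0],"spin":-0.04},{"fingers":1,"linear":[0,0,0],"spin":-0.05}]'; sh q.sh
python3 -m jog '[{"fingers":1,"linear":[0,0,0],"spin":-0.02},{"fingers":1,"linear":[0,0,0],"spin":-0.03}]'; sh q.sh
```

```text
clock: 17.1
eef_pos: [0.651, -0.2019, 0.0913]
orientation: [-3.141, 0.001, 2.368]
force: [-4.0, -2.9, 6.8]
finger_gap: 0.0288
[-0.722  0.778  0.363] [-4.  -2.9  6.8] [ 0.651  -0.2019  0.0913] 2.3679
clock: 17.35
eef_pos: [0.6509, -0.2021, 0.0913]
orientation: [-3.14, 0.001, 2.318]
force: [-4.1, -3.3, 7.8]
finger_gap: 0.029
[-0.856  0.999  0.308] [-4.1 -3.3  7.8] [ 0.6509 -0.2021  0.0913] 2.3177
clock: 17.52
eef_pos: [0.6509, -0.2021, 0.0913]
orientation: [-3.14, 0.001, 2.288]
force: [-4.9, -3.3, 7.1]
finger_gap: 0.0284
[-0.968  1.114  0.332] [-4.9 -3.3  7.1] [ 0.6509 -0.2021  0.0913] 2.2877
```

```bash
python3 -m jog '[{"fingers":1,"linear":[-0.4,-0.3,0.5],"spin":-0.02},{"fingers":1,"linear":[-0.4,-0.3,0.5],"spin":-0.03}]'; sh q.sh
python3 -m jog '[{"fingers":1,"linear":[0,0,0],"spin":-0.02},{"fingers":1,"linear":[0,0,0],"spin":-0.03}]'; sh q.sh
python3 -m jog '[{"fingers":1,"linear":[0,0,0],"spin":-0.02},{"fingers":1,"linear":[0,0,0],"spin":-0.03}]'; sh q.sh
```

```text
clock: 17.68
eef_pos: [0.6507, -0.2022, 0.0913]
orientation: [-3.141, 0.0, 2.258]
force: [-1.6, -4.8, 1.2]
finger_gap: 0.0284
[-0.965  0.484  0.3  ] [-1.6 -4.8  1.2] [ 0.6507 -0.2022  0.0913] 2.2577
clock: 17.85
eef_pos: [0.6506, -0.2022, 0.0913]
orientation: [-3.141, 0.0, 2.228]
force: [-2.2, -5.0, 0.9]
finger_gap: 0.0287
[-1.227  0.661  0.352] [-2.2 -5.   0.9] [ 0.6506 -0.2022  0.0913] 2.2277
clock: 18.02
eef_pos: [0.6506, -0.2022, 0.0913]
orientation: [-3.14, 0.0, 2.198]
force: [-2.7, -5.5, 1.9]
finger_gap: 0.0287
[-1.28   0.767  0.288] [-2.7 -5.5  1.9] [ 0.6506 -0.2022  0.0913] 2.1976
```

```bash
python3 -m jog '[{"fingers":1,"linear":[-0.3,-0.5,0],"spin":-0.02},{"fingers":1,"linear":[-0.3,-0.5,0],"spin":-0.03}]'; sh q.sh
python3 -m jog '[{"fingers":1,"linear":[0,0,0],"spin":-0.02},{"fingers":1,"linear":[0,0,0],"spin":-0.03}]'; sh q.sh
python3 -m jog '[{"fingers":1,"linear":[0,0,0],"spin":-0.02},{"fingers":1,"linear":[0,0,0],"spin":-0.02}]'; sh q.sh
```

```text
clock: 18.18
eef_pos: [0.6505, -0.2023, 0.0913]
orientation: [-3.141, 0.0, 2.168]
force: [-2.0, -4.0, 1.4]
finger_gap: 0.0287
[-0.874  0.567  0.352] [-2.  -4.   1.4] [ 0.6505 -0.2023  0.0913] 2.1679
clock: 18.35
eef_pos: [0.6504, -0.2023, 0.0914]
orientation: [-3.141, 0.0, 2.138]
force: [-3.3, -4.6, 1.9]
finger_gap: 0.0281
[-1.107  0.689  0.324] [-3.3 -4.6  1.9] [ 0.6504 -0.2023  0.0914] 2.1377
clock: 18.52
eef_pos: [0.6504, -0.2024, 0.0914]
orientation: [-3.141, 0.0, 2.117]
force: [-2.7, -5.2, 1.7]
finger_gap: 0.0287
[-1.019  0.722  0.093] [-2.7 -5.2  1.7] [ 0.6504 -0.2024  0.0914] 2.1174
```

```bash
python3 -m jog '[{"fingers":1,"linear":[-0.2,-0.4,0],"spin":-0.02},{"fingers":1,"linear":[-0.2,-0.4,0],"spin":-0.03}]'; sh q.sh
python3 -m jog '[{"fingers":1,"linear":[0,0,0],"spin":-0.02},{"fingers":1,"linear":[0,0,0],"spin":-0.03}]'; sh q.sh
python3 -m jog '[{"fingers":1,"linear":[0,0,0],"spin":-0.02}]'; sh q.sh
```

```text
clock: 18.68
eef_pos: [0.6503, -0.2025, 0.0914]
orientation: [-3.142, -0.0, 2.088]
force: [-2.5, -2.9, 2.0]
finger_gap: 0.0281
[-0.742  0.64   0.437] [-2.5 -2.9  2. ] [ 0.6503 -0.2025  0.0914] 2.0879
clock: 18.85
eef_pos: [0.6502, -0.2025, 0.0913]
orientation: [-3.141, -0.0, 2.058]
force: [-3.3, -4.1, 2.1]
finger_gap: 0.029
[-0.811  0.937  0.719] [-3.3 -4.1  2.1] [ 0.6502 -0.2025  0.0913] 2.0581
clock: 18.93
eef_pos: [0.6502, -0.2025, 0.0913]
orientation: [-3.141, -0.0, 2.039]
force: [-2.9, -2.6, 3.3]
finger_gap: 0.0286
[-0.849  0.998  0.977] [-2.9 -2.6  3.3] [ 0.6502 -0.2025  0.0913] 2.039
```

```bash
python3 -m jog '[{"fingers":1,"linear":[0,0,0],"spin":0}]'; sh q.sh
python3 -m jog '[{"fingers":1,"linear":[0,0,0],"spin":0},{"fingers":1,"linear":[0,0,0],"spin":0}]'; sh q.sh
```

```text
clock: 19.02
eef_pos: [0.6501, -0.2025, 0.0913]
orientation: [-3.141, -0.0, 2.038]
force: [-4.1, -5.0, 2.3]
finger_gap: 0.0288
[-0.797  0.971  0.694] [-4.1 -5.   2.3] [ 0.6501 -0.2025  0.0913] 2.038
clock: 19.18
eef_pos: [0.6502, -0.2025, 0.0913]
orientation: [-3.141, -0.0, 2.039]
force: [-4.1, -3.5, 2.5]
finger_gap: 0.0282
[-0.805  1.015  0.564] [-4.1 -3.5  2.5] [ 0.6502 -0.2025  0.0913] 2.039
```

```bash
python3 -m jog '[{"fingers":1,"linear":[0,0,0],"spin":-0.01},{"fingers":1,"linear":[0,0,0],"spin":-0.01},{"fingers":1,"linear":[0,0,0],"spin":-0.01}]'; sh q.sh
python3 -m jog '[{"fingers":1,"linear":[0,0,0],"spin":0}]'; sh q.sh
```

```text
clock: 19.43
eef_pos: [0.6501, -0.2025, 0.0913]
orientation: [-3.141, -0.0, 2.029]
force: [-4.1, -3.7, 2.5]
finger_gap: 0.0286
[-0.847  1.044  0.827] [-4.1 -3.7  2.5] [ 0.6501 -0.2025  0.0913] 2.0293
clock: 19.52
eef_pos: [0.6501, -0.2025, 0.0913]
orientation: [-3.141, -0.0, 2.029]
force: [-5.0, -4.9, 1.6]
finger_gap: 0.029
[-0.773  1.025  0.841] [-5.  -4.9  1.6] [ 0.6501 -0.2025  0.0913] 2.0293
```

0.83–0.84 N m standing. I hold a moment, then release and lift.

```bash
python3 -m jog '[{"fingers":1,"linear":[0,0,0],"spin":0},{"fingers":1,"linear":[0,0,0],"spin":0},{"fingers":1,"linear":[0,0,0],"spin":0}]'; sh q.sh
python3 -m jog '[{"fingers":0.3,"linear":[0,0,0],"spin":0},{"fingers":0,"linear":[0,0,0],"spin":0},{"fingers":-0.3,"linear":[0,0,0],"spin":0},{"fingers":-0.3,"linear":[0,0,0],"spin":0},{"fingers":-0.3,"linear":[0,0,5],"spin":0},{"fingers":-0.3,"linear":[0,0,20],"spin":0},{"fingers":-0.3,"linear":[0,0,40],"spin":0},{"fingers":-0.3,"linear":[0,0,65],"spin":0},{"fingers":-0.3,"linear":[0,0,90],"spin":0},{"fingers":-0.3,"linear":[0,0,110],"spin":0},{"fingers":-0.3,"linear":[0,0,120],"spin":0}]'
python3 -m jog '[{"fingers":-0.3,"linear":[-20,30,0],"spin":0},{"fingers":-0.3,"linear":[-40,65,0],"spin":0},{"fingers":-0.3,"linear":[-60,100,0],"spin":0},{"fingers":-0.3,"linear":[-80,135,0],"spin":0},{"fingers":-0.3,"linear":[-95,170,0],"spin":0},{"fingers":-0.3,"linear":[-110,205,0],"spin":0},{"fingers":-0.3,"linear":[-120,240,0],"spin":0},{"fingers":-0.3,"linear":[-130,275,0],"spin":0},{"fingers":-0.3,"linear":[-130,310,0],"spin":0},{"fingers":-0.3,"linear":[-130,340,0],"spin":0},{"fingers":-0.3,"linear":[-130,350,0],"spin":0},{"fingers":-0.3,"linear":[-130,350,0],"spin":0}]'
python3 - <<'E'
from h import *
a=shot("scene","sc6.png");b=shot("top","top6.png")
A=cv2.resize(a[200:320,140:220],None,fx=5,fy=5,interpolation=cv2.INTER_CUBIC);B=cv2.resize(b[165:285,430:510],None,fx=5,fy=5,interpolation=cv2.INTER_CUBIC)
cv2.imwrite("pics/g6.png",np.hstack([A,B]))
yaw=.1486; ax=np.array([.650,-.2000]); ex=np.array([np.cos(yaw),np.sin(yaw)]); ey=np.array([-ex[1],ex[0]])
for n,I in(("top",b),("scene",a)):
    h=cv2.cvtColor(I,cv2.COLOR_BGR2HSV).astype(int); m=((h[...,1]<55)&(h[...,2]>130)).astype(np.uint8)
    P=(ray(n,np.argwhere(m)[:,::-1],.08)[:,:2]-ax)*1000; x=P@ex; y=P@ey
    for lo in (-210,-200,-190,-160,-150,-50,-40,-30,20):
        q=y[(x>=lo)&(x<lo+10)&(abs(y)<45)]
        if len(q)>2: print(n,lo,len(q),q.min().round(1),q.max().round(1),q.mean().round(1))
E
```

```text
clock: 19.77
eef_pos: [0.6501, -0.2025, 0.0913]
orientation: [-3.141, -0.0, 2.029]
force: [-4.1, -3.8, 2.9]
finger_gap: 0.0286
[-0.803  1.058  0.839] [-4.1 -3.8  2.9] [ 0.6501 -0.2025  0.0913] 2.0293
clock: 20.68
eef_pos: [0.651, -0.2026, 0.2148]
orientation: [3.139, 0.003, 2.03]
force: [-0.5, -0.3, -0.0]
finger_gap: 0.0555
clock: 21.68
eef_pos: [0.5202, 0.1497, 0.2118]
orientation: [3.141, -0.0, 2.033]
force: [-0.5, -0.0, 0.8]
finger_gap: 0.0555
top -210 5 -3.1 7.4 2.1
top -200 29 -4.5 14.9 5.1
top -190 27 -4.1 13.5 4.9
top -160 27 -5.1 13.8 4.7
top -150 27 -5.7 12.0 3.5
top -50 37 -28.4 26.0 0.4
top -40 93 -32.5 35.3 1.0
top -30 94 -32.9 34.4 0.9
top 20 69 -28.0 32.0 2.8
scene -210 9 -4.4 14.6 4.7
scene -200 22 -23.4 19.7 2.6
scene -190 25 -23.5 22.3 2.5
scene -160 16 -2.8 13.3 4.8
scene -150 16 -2.9 13.1 5.2
scene -50 9 -30.0 30.1 2.8
scene -40 35 -30.1 35.1 7.7
scene -30 34 -30.1 34.6 6.2
scene 20 41 -35.3 32.5 1.0
```

View pics/g6.png

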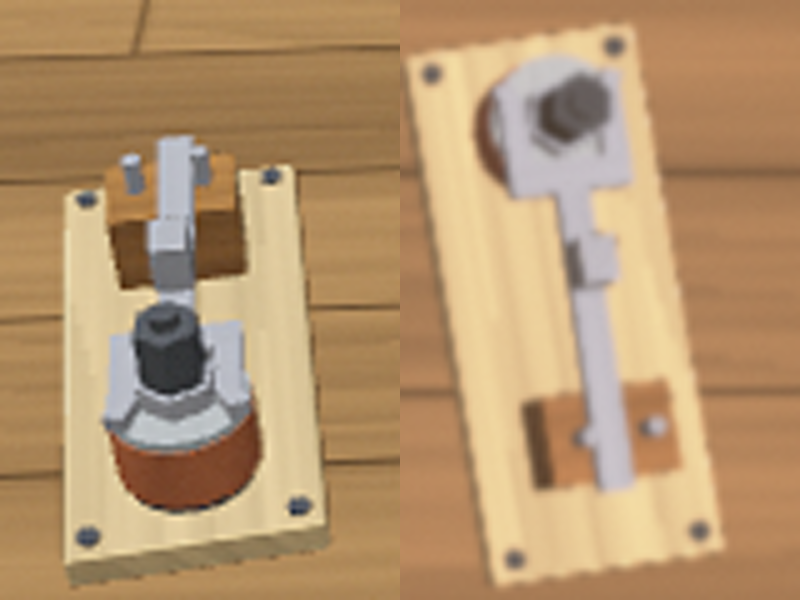

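The tail rests against the +y pin (mid y about 4.8 mm, under the 8 mm limit), with the mouth on the axis. The spanner lies flat and the tool is clear. Handing in.

```bash
python3 -c "
from cell import robot
print(robot.finish_job())"
```

```text
the job is handed in; nothing more can be done
None
```

I slid the wide silver spanner onto the lower nut with its tail between the pins and let it go. I then turned the jam nut about 0.92 rad clockwise to its stop and held it at a standing wrist torque of about 0.83 N m. After releasing, I backed the arm clear and handed the job in at about 22 s; no verdict is reported.

**Last checks:**
- **Spanner:** in both views it lies on the disc with the mouth on the drum axis to within about 2 mm. The tail rests against the +y pin, about 4.8 mm off centre (limit 8 mm).
- **Forces:** side force stayed under 3 N while the spanner went on, and the tool read about 0 N after the release. When I first gripped the jam nut I was about 3 mm off centre, which gave an 18 N side force; I corrected that before turning.
- **Not measured directly:** I did not measure the jam nut's angle or the lower nut's turn at the end. The stop is inferred from the torque climbing steeply. From the tool's turn and my estimate of the starting angle, the lower nut gave up to about 0.26 rad, or about 5 mm at its corner. That is inside the 7 mm limit, but the margin is not large.
- **Other items:** the sleeve, ring and narrow spanner were never approached, and I did not re-measure them.

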